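Gauge the adapter sleeve and hold the heater's lid open

ROBOT

A 6-joint arm with a two-finger parallel gripper is mounted at the origin on the work surface. World frame = base frame: x ahead of the robot, y to its left, z up, the work surface at z = 0. Lengths are in m, angles in rad, forces in N, time in s.
With the tool pointing down it reaches from about 0.3 to 0.875 m from the base axis. Payload 6.4 kg.
Tool frame: the origin (TCP) lies on the centre line of the jaws, within the pads' length; the fingertips stand ctrl.tip_extent ahead of it and the grasp point (between the pads) lies 8 mm behind it (ctrl.tip_extent is the distance from the TCP to the fingertips, in m); z points along the fingers, y is the line along which they close (so a half turn about z gives the same grasp; the last joint's range is limited). The gripper opens to 85 mm and grips with 20 to 120 N. Pads are 22 mm wide; open, the fingers measure 114 mm over their backs; the gripper's body (76 mm by 85 mm) begins 54 mm behind the grasp point. The pads swing forward as they close: fully open they stand 13 mm farther back than shut.
Start: joints at [0.943, 0.181, 1.607, -0, 1.354, -0.206], TCP at [0.235, 0.525, 0.242] pointing down, gripper open.
Joint ranges: [-2.99, 2.99], [-0.89, 2.07], [0.3, 2.58], [-1.14, 4.28], [0, 2.63], [-3.12, 3.12]. Speed limits (rad/s): [2.57, 2.57, 3.01, 3.14, 3.14, 3.14].

INTERFACE

Orientations are given as a unit quaternion [w, x, y, z].
In Python, from bench import ctrl gives the robot as it stands.
- The arm moves only by the shell command python3 -m handwheel 'ROWS'. ROWS is JSON, a list of rows, each a list of 7 numbers: the turn, a rotation vector about the tool's x, y, z as a fraction of full scale, then the shift along the tool's x, y, z as a fraction of full scale, then the opening, from 0 (shut) to 1 (fully open). In form: [[rx, ry, rz, x, y, z, jaw], ...]. A call has exactly 8 rows; each row shifts and turns the commanded pose from where the row before left it, along the tool's axes as they then stand; what a row does not reach is not made up. Full scale, the value 1, is 300 mm for a shift and pi rad for a turn. A row lasts 1/10 s, in which the tool goes at most 50 mm and 8.59 degrees, less where a joint would pass 70% of its speed; a pose out of reach is approached as far as the arm can. A call with a number of a shift or a turn outside -1 to 1 is refused whole. A call with a gripper value outside its range is refused whole. The fingers move at their own pace and stop on an object; the grip force is fixed at half the most. Time passes only in rows, so rows that do not move let the fingers close, or fill a call up. It gives the time, the measured TCP pose, the force, the opening and the grip force at its end, in the units of the state.
- ctrl.get_obs(): the state, without advancing time (a new reading comes with each control period).
- ctrl.camera(name): name is "side" or "top"; returns the picture (480x640x3 uint8, blue, green, red); there is no depth.
- ctrl.camera_model(name): a dict with "camera_matrix" (3x3 intrinsics, pixels), "cam_to_world" (4x4, takes a point from camera to world coordinates). Camera axes: x right, y up, looking along -z (the intrinsics and any distortion apply to the point x, -y, -z); pixel columns grow to the right and rows downward; lengths in m; the calibration is good to about 2 mm. A picture is of the moment at which its call begins. camera_model takes no time and is no camera call.
- ctrl.hand_in(): hands the job in; it is judged then, once.
The state is a dict: "time_s": time; "q": joint angles; "dq": joint speeds; "joint_efforts": joint torques, N m; "eef_pos": TCP position; "eef_rot": TCP orientation; "wrist_force": force on the tool from outside, world axes, zero at the start; "torque": the same for the moment, N m; "opening": opening from 0.0 (shut) to 1.0 (fully open); "grasp_force": force on a finger pad.
Only numpy, scipy, OpenCV 4.12 (cv2) and the standard library are available. Lean on these libraries where they do the work, as an engineer would, in place of code of your own. Each camera call takes 0.05 s, during which the arm holds its last target. There are 200 camera calls.

TASK

Two aluminium adapter sleeves stand on the bench: find the one whose bore fits over the gauge pin, slide it all the way down onto the pin's base and leave it there; the tight one ends standing on the bench, off the gauge. Then, so that I can load the dry-bath heater, lift its spring-shut lid by the bar handle to 60 degrees from closed (give or take 5) and keep holding it there, still: finish while holding, do not let go. Leave all the other things on the bench where they are.

Things in the scene. Friction and masses are not known exactly. Their poses are not given: they have to be found in the camera images.
- dry_bath: Dry-bath heater, white case 180 x 220 mm, 96 mm high, fixed to the bench. Origin under the case on the bench, 80 mm behind the case's front face; z up, its -x axis points out of the front (towards the robot, turned by up to about 0.3 rad). The case spans x -80 to +100 mm, y -110 to +110 mm. Its grey lid covers the top.
- lid (a joint): Lid angle in rad: 0 closed (level), grows as the front edge rises; 60 degrees = 1.047; stop at 1.45. Grey plate 170 mm (hinge to front edge) x 216 x 10 mm, about 0.35 kg, hinged along the heater's y axis at its rear (+x) top edge. Weight and a spring shut it from any angle when let go; lifting at the handle takes about 2 to 4 N.
- lid_handle (a point): Middle of the lid's handle: a level round steel bar, 10 mm diameter, 110 mm long, parallel to the hinge, 40 mm in front of the lid's edge (35 mm clear gap) and free of the case, 108 mm above the bench when closed; two 8 mm arms join its ends to the lid. It moves on a circle of 210 mm radius about lid_hinge, and being round it can turn in a grip.
- lid_hinge (a point): Point on the lid's hinge line, halfway along it, 108 mm above the bench; fixed. The handle lies 210 mm from it, straight towards the heater's front when closed.
- gauge: Fixed gauge: upright steel pin, 25 mm diameter, on a round base of 72 mm diameter and 10 mm height. Origin under the base's centre on the bench, z up. The pin's top is 55 mm above the bench; its last 9 mm taper to 12 mm diameter.
- pin_tip (a point): Centre of the pin's top, 55 mm above the bench.
- sleeve_a: The sleeve that fits: aluminium tube, outside 44 mm, bore 28 mm right through (the thinner wall, 8 mm), 50 mm high, about 120 g, standing upright. Origin at the centre of its underside, z along its axis. Fully on the gauge its underside is 10 mm above the bench.
- sleeve_b: The tight sleeve: aluminium tube, outside 44 mm, bore 16 mm (the thicker wall, 14 mm), 50 mm high, about 170 g, standing upright; it cannot go down the pin. Origin at the centre of its underside, z along its axis. The two sleeves swap places between starts.
- tube_rack: Bystander: grey microtube rack 85 x 127 mm, 39 mm high with tubes. Origin under its centre.
- screw_cap: Bystander: blue screw cap 36 mm diameter, 14 mm high, open side up. Origin under its centre.
- sample_cup: Bystander: white cup 60 mm diameter, 70 mm high. Origin under its centre.
- marker: Bystander: marker pen lying down, 127 mm long, 15 mm high. Origin on the bench under it.

How it is judged:
By the outcome, as a careful person would: the job done as asked, in the order asked, and still so for the second after the job is handed in, while the arm keeps its last pose, push and grip.
It also fails if it takes over 54 s, if anything falls off the work surface, if the arm or the gripper's body presses on something with over 40 N, if the wrist force passes 120 N, or if a joint passes its speed limit or range.

## Working session

There is one attempt and no reset: what is moved stays moved. The work goes in short steps, Python scripts to look and compute and a shell command to move; the robot and the scene stay as the last step left them, time stands still between calls to the robot, and variables do not carry over. Pictures are saved under pics/ and viewed, at most 10 in all, crops included, and the job is handed in when it is done.

```bash
mkdir -p pics; ls; python3 - <<'E'
from bench import ctrl
import cv2,numpy as np
for n in("top","side"):
    cv2.imwrite(f"pics/{n}0.png",ctrl.camera(n)); m=ctrl.camera_model(n); print(n,{k:np.round(v,4).tolist() if not isinstance(v,str) else v for k,v in m.items()})
o=ctrl.get_obs();print({k:np.round(v,3).tolist() for k,v in o.items()},ctrl.tip_extent)
E
```

```text
pics
top {'camera_matrix': [[570.7581, 0.0, 321.7519], [0.0, 570.7581, 242.4877], [0.0, 0.0, 1.0]], 'cam_to_world': [[0.0086, 0.9878, -0.1552, 0.3892], [-0.9999, 0.0076, -0.0067, 0.0775], [-0.0055, 0.1552, 0.9879, 1.2436], [0.0, 0.0, 0.0, 1.0]]}
side {'camera_matrix': [[453.3456, 0.0, 321.9927], [0.0, 453.3456, 241.344], [0.0, 0.0, 1.0]], 'cam_to_world': [[-0.9985, 0.0307, -0.0454, 0.5334], [-0.0548, -0.556, 0.8294, 0.7555], [0.0002, 0.8306, 0.5568, 0.5546], [0.0, 0.0, 0.0, 1.0]]}
{'time_s': 0.1, 'q': [0.943, 0.181, 1.608, 0.0, 1.354, -0.206], 'dq': [0.001, -0.002, -0.001, -0.001, -0.0, -0.001], 'joint_efforts': [-0.0, -44.588, -35.224, -0.0, 0.004, -0.0], 'eef_pos': [0.235, 0.524, 0.241], 'eef_rot': [-0.0, 0.209, 0.978, -0.001], 'wrist_force': [-0.208, 0.316, -0.783], 'torque': [-0.001, -0.039, -0.017], 'grasp_force': 0.0, 'opening': 0.999} 0.011
```

View pics/top0.png

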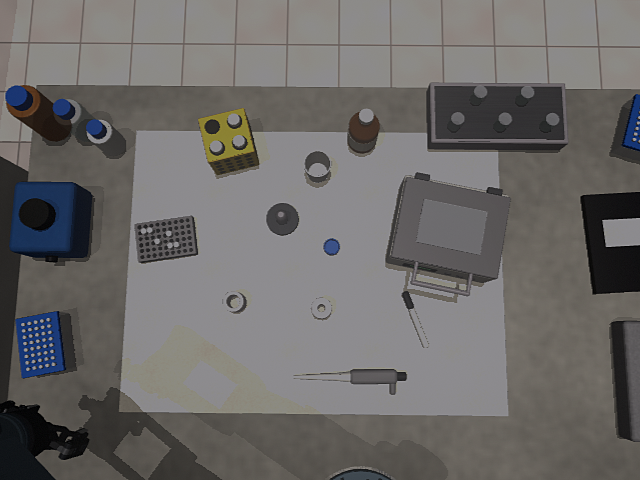

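View pics/side0.png

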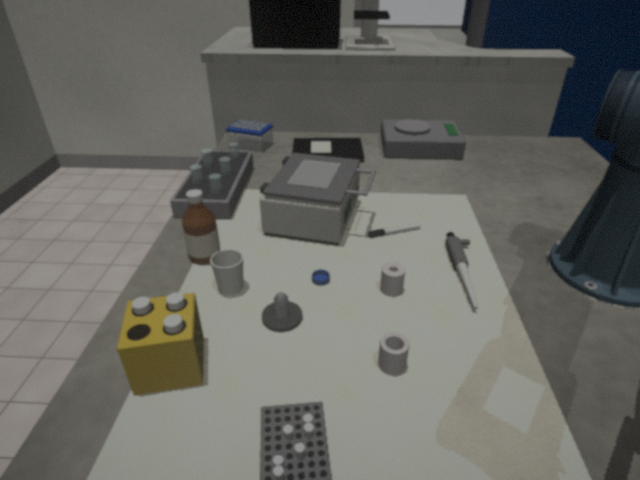

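The top view shows sleeve_a (wide bore) at about (234,302), sleeve_b at (321,308), the gauge at (283,218) and the handle bar from about (409,285) to (469,294). The side view agrees: sleeve_a (394,352), sleeve_b (393,278), pin (281,305). I'll make enlarged crops for precise pixels.

```bash
cat > h.py <<'E'
import numpy as np
from bench import ctrl
def ray(n,u,v):
    m=ctrl.camera_model(n);K=np.array(m["camera_matrix"]);T=np.array(m["cam_to_world"])
    d=np.linalg.solve(K,[u,v,1]);return T[:3,3],T[:3,:3]@np.array([d[0],-d[1],-d[2]])
def at(n,u,v,z):
    c,d=ray(n,u,v);return c+d*(z-c[2])/d[2]
def proj(n,p):
    m=ctrl.camera_model(n);K=np.array(m["camera_matrix"]);T=np.array(m["cam_to_world"])
    c=T[:3,:3].T@(np.array(p)-T[:3,3]);w=K@[c[0],-c[1],-c[2]];return w[:2]/w[2]
E
python3 - <<'E'
import cv2,numpy as np
from h import *
t=cv2.imread("pics/top0.png");s=cv2.imread("pics/side0.png")
def c(i,u,v,w,h,k):
    return cv2.resize(i[v:v+h,u:u+w],None,fx=k,fy=k,interpolation=cv2.INTER_CUBIC)
r1=np.hstack([c(t,214,282,40,40,6),c(t,262,197,40,40,6),c(t,400,255,80,45,4)[:0] if 0 else c(t,400,260,50,40,6)])
r2=np.hstack([c(s,374,325,40,50,5),c(s,256,285,50,50,5),c(s,340,160,40,80,5)[:250]])
W=max(r1.shape[1],r2.shape[1]);p=lambda r:np.pad(r,((0,0),(0,W-r.shape[1]),(0,0)))
r3=np.hstack([c(t,440,260,50,40,2)])
im=cv2.convertScaleAbs(np.vstack([p(r1),p(r2)]),alpha=1.3);print(im.shape);cv2.imwrite("pics/m.png",im)
for n,u,v,z in [("top",234,301,.05),("top",321,307.5,.05),("top",282.5,218.5,.01),("top",281.5,215,.055),("top",409.5,286,.108),("top",469,295,.108)]:print(u,v,at(n,u,v,z).round(4))
for u,v,z in [(394,341,.05),(281,296,.055),(282,317,.01),(375,171,.108),(356,236,.108)]:print('s',u,v,at("side",u,v,z).round(4))
E
```

```text
(490, 780, 3)
234 301 [0.4518 0.2676 0.05  ]
321 307.5 [0.4398 0.0861 0.05  ]
282.5 218.5 [0.6358 0.1729 0.01  ]
281.5 215 [0.6344 0.1717 0.055 ]
409.5 286 [ 0.4813 -0.09    0.108 ]
469 295 [ 0.4644 -0.2076  0.108 ]
s 394 341 [0.4515 0.267  0.05  ]
s 281 296 [0.6338 0.1796 0.055 ]
s 282 317 [0.6339 0.1825 0.01  ]
s 375 171 [ 0.4639 -0.2067  0.108 ]
s 356 236 [0.5096 0.0697 0.108 ]
```

View pics/m.png

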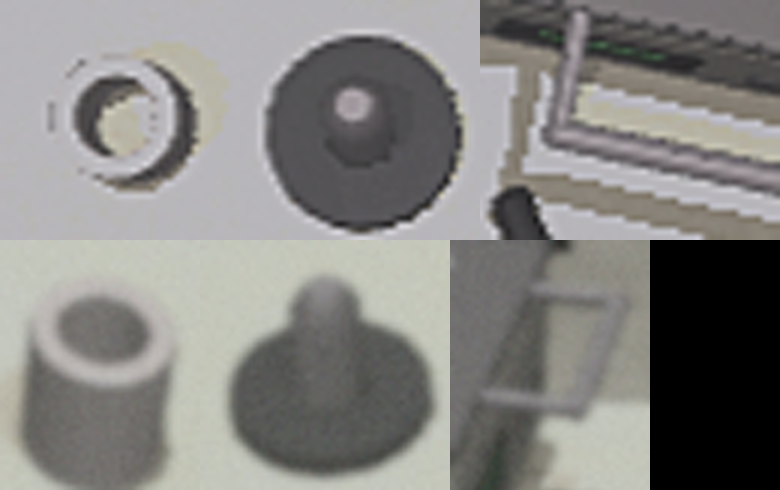

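```bash
python3 - <<'E'
from h import *
print("sleeve",at("top",232.75,301.1,.05),at("side",394,342.5,.05))
print("base",at("top",282.25,218.75,.01),at("side",281.8,314.8,.01))
print("tip",at("top",280.25,213.9,.055),at("side",280.4,293.2,.055))
a=at("top",412.1,281.7,.108);b=at("side",365.2,193.6,.108);print("h near",a,b)
c=at("top",469,294,.108);d=at("side",374.6,170.2,.108);print("h far",c,d)
for p,q in((a,c),(b,d)):print(np.linalg.norm(p-q),np.arctan2(p[0]-q[0],p[1]-q[1]),(p+q)/2)
for p in [(.45,.268,.05),(.635,.174,.055)]:print(proj("top",p),proj("side",p))
E
```

```text
sleeve [0.4515354  0.27018187 0.05      ] [0.45177337 0.27004174 0.05      ]
base [0.63522853 0.17342071 0.01      ] [0.63495679 0.17706274 0.01      ]
tip [0.63672487 0.17437908 0.055     ] [0.63570435 0.17247195 0.055     ]
h near [ 0.48993644 -0.0952785   0.108     ] [ 0.48911488 -0.094343    0.108     ]
h far [ 0.46641812 -0.20763111  0.108     ] [ 0.46464141 -0.21103045  0.108     ]
0.1147877219764245 0.20634654885460701 [ 0.47817728 -0.15145481  0.108     ]
0.11922630761656623 0.20673854668149177 [ 0.47687814 -0.15268673  0.108     ]
[233.77131477 301.848012  ] [395.08188177 341.54167059]
[280.4121462  214.69674409] [280.69647665 293.80427855]
```

```bash
cat >> h.py <<'E'
from scipy.spatial.transform import Rotation as R
def go(*p,yaw=None):
    o=ctrl.get_obs();r=R.from_quat(np.roll(o["eef_rot"],-1))
    d=r.inv().apply(np.array(p)-o["eef_pos"])
    y=r.as_matrix()[:,1];print("t%.2f"%o["time_s"],"pos",np.round(o["eef_pos"],4),"jaw dir",y.round(3),"z",r.as_matrix()[:,2].round(4),"F",np.round(o["wrist_force"],1),"open %.3f grip %.1f"%(o["opening"],o["grasp_force"]))
    print("shift frac",(d/.3).round(4),"mm",(d*1e3).round(1))
    if yaw is not None:
        q=R.from_matrix(np.column_stack([np.cross(np.array([np.cos(yaw),np.sin(yaw),0]),[0,0,-1]),[np.cos(yaw),np.sin(yaw),0],[0,0,-1]]))
        print("turn frac",((r.inv()*q).as_rotvec()/np.pi).round(4))
E
python3 -c "
from h import *
go(.4516,.270,.10)"
```

```text
t0.10 pos [0.2351 0.5242 0.2415] jaw dir [ 0.409  0.912 -0.002] z [-9.0e-04 -1.3e-03 -1.0e+00] F [-0.2  0.3 -0.8] open 0.999 grip 0.0
shift frac [-1.0055 -0.4769  0.4719] mm [-301.7 -143.1  141.6]
```

```bash
python3 -m handwheel '[[0,0,0,-0.126,-0.06,0.059,1],[0,0,0,-0.126,-0.06,0.059,1],[0,0,0,-0.126,-0.06,0.059,1],[0,0,0,-0.126,-0.06,0.059,1],[0,0,0,-0.126,-0.06,0.059,1],[0,0,0,-0.126,-0.06,0.059,1],[0,0,0,-0.126,-0.06,0.059,1],[0,0,0,-0.124,-0.057,0.059,1]]'
python3 -c "
from h import *
go(.4516,.270,.026)"
```

```text
time_s: 0.9
eef_pos: [0.4528, 0.2689, 0.0998]
eef_rot: [-0.0, 0.209, 0.978, -0.0]
wrist_force: [0.9, 0.8, -0.3]
opening: 0.998
grasp_force: 0.0
t0.90 pos [0.4528 0.2689 0.0998] jaw dir [ 0.409  0.912 -0.   ] z [-3.e-04 -1.e-04 -1.e+00] F [ 0.9  0.8 -0.3] open 0.998 grip 0.0
shift frac [0.005  0.0017 0.246 ] mm [ 1.5  0.5 73.8]
```

```bash
python3 -m handwheel '[[0,0,0,0,0,0,1],[0,0,0,0,0,0.06,1],[0,0,0,0,0,0.06,1],[0,0,0,0,0,0.06,1],[0,0,0,0,0,0.045,1],[0,0,0,0,0,0.02,1],[0,0,0,0,0,0,1],[0,0,0,0,0,0,0]]'
python3 -c "
from h import *
go(.4516,.270,.026)"
```

```text
time_s: 1.7
eef_pos: [0.4525, 0.2708, 0.0277]
eef_rot: [0.0, 0.209, 0.978, 0.0]
wrist_force: [-0.1, -0.3, -0.2]
opening: 0.859
grasp_force: 0.0
t1.70 pos [0.4525 0.2708 0.0277] jaw dir [0.409 0.912 0.001] z [ 7.e-04  3.e-04 -1.e+00] F [-0.1 -0.3 -0.2] open 0.859 grip 0.0
shift frac [ 0.0016 -0.0038  0.0057] mm [ 0.5 -1.1  1.7]
```

```bash
python3 -m handwheel '[[0,0,0,0,0,0,0],[0,0,0,0,0,0,0],[0,0,0,0,0,0,0],[0,0,0,0,0,0,0],[0,0,0,0,0,0,0],[0,0,0,0,0,0,0],[0,0,0,0,0,0,0],[0,0,0,0,0,0,0]]'
python3 -c "
from h import *
go(.6355,.174,.125)"
```

```text
time_s: 2.5
eef_pos: [0.4529, 0.2708, 0.0284]
eef_rot: [0.001, 0.209, 0.978, 0.0]
wrist_force: [-2.0, -0.8, 5.8]
opening: 0.499
grasp_force: 60.6
t2.50 pos [0.4529 0.2708 0.0284] jaw dir [0.409 0.912 0.001] z [ 1.6e-03  5.0e-04 -1.0e+00] F [-2.  -0.8  5.8] open 0.499 grip 60.6
shift frac [-0.6878 -0.0448 -0.3213] mm [-206.3  -13.4  -96.4]
```

```bash
python3 -m handwheel '[[0,0,0,0,0,-0.05,0],[0,0,0,0,0,-0.1,0],[0,0,0,0,0,-0.1,0],[0,0,0,-0.06,0,-0.07,0],[0,0,0,-0.12,-0.01,0,0],[0,0,0,-0.12,-0.01,0,0],[0,0,0,-0.12,-0.01,0,0],[0,0,0,-0.12,-0.015,0,0]]'
```

```text
time_s: 3.3
eef_pos: [0.5957, 0.1913, 0.1245]
eef_rot: [0.0, 0.209, 0.978, 0.0]
wrist_force: [0.8, 1.3, -1.5]
opening: 0.503
grasp_force: 61.1
```

```bash
python3 -m handwheel '[[0,0,0,-0.1,0,0,0],[0,0,0,-0.048,0,0,0],[0,0,0,0,0,0.04,0],[0,0,0,0,0,0.04,0],[0,0,0,0,0,0.03,0],[0,0,0,0,0,0,0],[0,0,0,0,0,0,0],[0,0,0,0,0,0,0]]'
python3 - <<'E'
from h import *
import cv2
go(.6355,.174,.09)
t=ctrl.camera("top");s=ctrl.camera("side")
c=lambda i,u,v,w,h,k:cv2.resize(i[v:v+h,u:u+w],None,fx=k,fy=k,interpolation=cv2.INTER_CUBIC)
cv2.imwrite("pics/n.png",cv2.convertScaleAbs(np.hstack([c(t,250,180,66,80,6),c(s,245,245,66,80,6)]),alpha=1.3))
E
```

```text
time_s: 4.1
eef_pos: [0.635, 0.1741, 0.0907]
eef_rot: [0.0, 0.209, 0.978, 0.0]
wrist_force: [0.2, 0.2, -1.7]
opening: 0.5
grasp_force: 61.1
t4.10 pos [0.635  0.1741 0.0907] jaw dir [0.409 0.913 0.   ] z [ 7.e-04  1.e-04 -1.e+00] F [ 0.2  0.2 -1.7] open 0.500 grip 61.1
shift frac [-0.0018  0.0003  0.0023] mm [-0.5  0.1  0.7]
```

View pics/n.png

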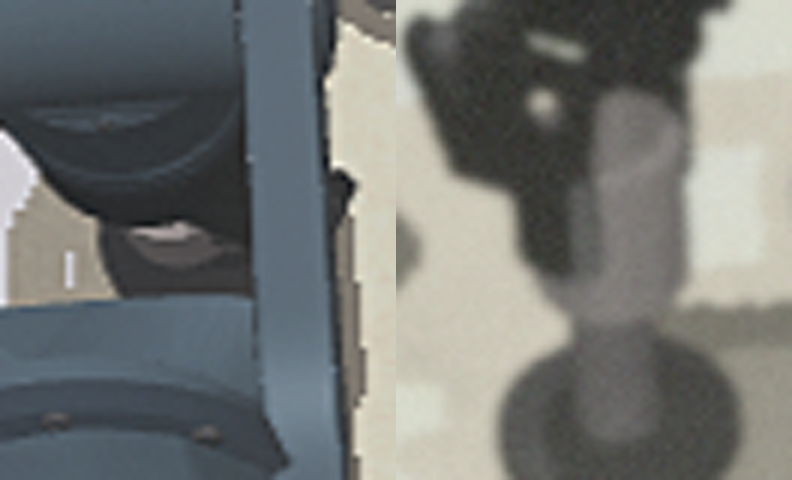

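Side view: the sleeve's outline centre is at crop x≈619 (bottom edge y≈325), and the pin's at ≈618, so they are aligned. The depth direction is centred by the jaws. I'll lower gently and watch the force.

```bash
python3 -m handwheel '[[0,0,0,0,0,0.01,0],[0,0,0,0,0,0.01,0],[0,0,0,0,0,0.01,0],[0,0,0,0,0,0.01,0],[0,0,0,0,0,0.01,0],[0,0,0,0,0,0.01,0],[0,0,0,0,0,0.01,0],[0,0,0,0,0,0.01,0]]'
```

```text
time_s: 5.0
eef_pos: [0.635, 0.1737, 0.0659]
eef_rot: [0.0, 0.209, 0.978, 0.0]
wrist_force: [-1.0, 0.3, -0.8]
opening: 0.498
grasp_force: 61.1
```

```bash
python3 -m handwheel '[[0,0,0,0,0,0.015,0],[0,0,0,0,0,0.015,0],[0,0,0,0,0,0.015,0],[0,0,0,0,0,0.015,0],[0,0,0,0,0,0.015,0],[0,0,0,0,0,0.01,0],[0,0,0,0,0,0.005,0],[0,0,0,0,0,0,0]]'
```

```text
time_s: 5.8
eef_pos: [0.635, 0.1736, 0.039]
eef_rot: [-0.0, 0.209, 0.978, -0.0]
wrist_force: [0.4, -0.6, -2.4]
opening: 0.496
grasp_force: 61.1
```

```bash
python3 -m handwheel '[[0,0,0,0,0,0.004,0],[0,0,0,0,0,0,0],[0,0,0,0,0,0,0.8],[0,0,0,0,0,0,0.8],[0,0,0,0,0,0,0.8],[0,0,0,0,0,0,0.8],[0,0,0,0,0,0,0.8],[0,0,0,0,0,0,0.8]]'
```

```text
time_s: 6.6
eef_pos: [0.6349, 0.1737, 0.038]
eef_rot: [-0.0, 0.209, 0.978, 0.0]
wrist_force: [0.9, 0.7, 0.2]
opening: 0.799
grasp_force: 0.0
```

```bash
python3 -m handwheel '[[0,0,0,0,0,-0.03,0.8],[0,0,0,0,0,-0.06,0.8],[0,0,0,0,0,-0.1,0.8],[0,0,0,0,0,-0.1,0.8],[0,0,0,0,0,-0.12,0.8],[0,0,0,0,0,-0.12,0.8],[0,0,0,0,0,-0.05,0.26],[0,0,0,0,0,0,0.26]]'
python3 - <<'E'
from h import *
go(.4777,-.152,.21,yaw=-.206)
go(.4777,-.152,.21,yaw=-.206+np.pi)
print("q",ctrl.get_obs()["q"])
E
```

```text
time_s: 7.4
eef_pos: [0.6368, 0.1739, 0.2164]
eef_rot: [0.003, 0.209, 0.978, 0.001]
wrist_force: [0.1, 0.3, -0.3]
opening: 0.469
grasp_force: 0.0
t7.40 pos [0.6368 0.1739 0.2164] jaw dir [0.409 0.912 0.004] z [ 7.2e-03  7.0e-04 -1.0e+00] F [ 0.1  0.3 -0.3] open 0.469 grip 0.0
shift frac [ 0.0393 -1.2085  0.0169] mm [  11.8 -362.5    5.1]
turn frac [0.0023 0.0009 0.4313]
t7.40 pos [0.6368 0.1739 0.2164] jaw dir [0.409 0.912 0.004] z [ 7.2e-03  7.0e-04 -1.0e+00] F [ 0.1  0.3 -0.3] open 0.469 grip 0.0
shift frac [ 0.0393 -1.2085  0.0169] mm [  11.8 -362.5    5.1]
turn frac [-0.001   0.0024 -0.5687]
q [ 8.72170463e-02  3.83139419e-01  1.40723096e+00  3.02183743e-05
  1.34401127e+00 -1.06186646e+00]
```

```bash
python3 -m handwheel '[[0,0,0.0431,0,0,0,0.26],[0,0,0.0431,0,0,0,0.26],[0,0,0.0431,0,0,0,0.26],[0,0,0.0431,0,0,0,0.26],[0,0,0.0431,0,0,0,0.26],[0,0,0.0431,0,0,0,0.26],[0,0,0.0431,0,0,0,0.26],[0,0,0.0431,0,0,0,0.26]]' >/dev/null; python3 -m handwheel '[[0,0,0.0431,0,0,0,0.26],[0,0,0.0431,0,0,0,0.26],[0,0,0,0,0,0,0.26],[0,0,0,0,0,0,0.26],[0,0,0,0,0,0,0.26],[0,0,0,0,0,0,0.26],[0,0,0,0,0,0,0.26],[0,0,0,0,0,0,0.26]]'
python3 - <<'E'
from h import *
go(.4777,-.152,.18,yaw=-.206)
E
```

```text
time_s: 9.0
eef_pos: [0.635, 0.1737, 0.212]
eef_rot: [0.0, 0.776, 0.631, 0.0]
wrist_force: [-0.1, 0.5, 0.6]
opening: 0.261
grasp_force: 0.0
t9.00 pos [0.635  0.1737 0.212 ] jaw dir [ 0.979 -0.203  0.   ] z [ 1.e-04 -0.e+00 -1.e+00] F [-0.1  0.5  0.6] open 0.261 grip 0.0
shift frac [-1.1695 -0.2928  0.1067] mm [-350.8  -87.8   32. ]
turn frac [ 0.     -0.      0.0005]
```

```bash
python3 -m handwheel '[[0,0,0,-0.08,-0.02,0,0.26],[0,0,0,-0.15,-0.039,0.015,0.26],[0,0,0,-0.15,-0.039,0.016,0.26],[0,0,0,-0.15,-0.039,0.016,0.26],[0,0,0,-0.15,-0.039,0.015,0.26],[0,0,0,-0.15,-0.039,0.015,0.26],[0,0,0,-0.15,-0.039,0.015,0.26],[0,0,0,-0.15,-0.039,0.015,0.26]]'>/dev/null;  python3 -m handwheel '[[0,0,0,-0.0395,0,0,0.26],[0,0,0,0,0,0,0.26],[0,0,0,0,0,0,0.26],[0,0,0,0,0,0,0.26],[0,0,0,0,0,0,0.26],[0,0,0,0,0,0,0.26],[0,0,0,0,0,0,0.26],[0,0,0,0,0,0,0.26]]'
python3 - <<'E'
from h import *
import cv2
go(.4777,-.152,.106,yaw=-.206)
t=ctrl.camera("top");s=ctrl.camera("side")
c=lambda i,u,v,w,h,k:cv2.resize(i[v:v+h,u:u+w],None,fx=k,fy=k,interpolation=cv2.INTER_CUBIC)
cv2.imwrite("pics/p.png",cv2.convertScaleAbs(np.hstack([c(t,255,190,60,60,5),c(s,250,110,150,218,3)[:300*3][0:654][:, :]][:1]+[c(s,255,260,60,60,5)]),alpha=1.3))
cv2.imwrite("pics/q.png",cv2.convertScaleAbs(np.hstack([c(s,310,100,100,130,4),c(t,380,210,100,130,4)]),alpha=1.3))
E
```

```text
time_s: 10.6
eef_pos: [0.4776, -0.1516, 0.1798]
eef_rot: [-0.0, 0.776, 0.631, -0.0]
wrist_force: [1.0, 0.2, 0.5]
opening: 0.262
grasp_force: 0.0
t10.60 pos [ 0.4776 -0.1516  0.1798] jaw dir [ 0.979 -0.203 -0.   ] z [-1.e-04  1.e-04 -1.e+00] F [1.  0.2 0.5] open 0.262 grip 0.0
shift frac [-0.0014  0.0007  0.2461] mm [-0.4  0.2 73.8]
turn frac [-0.     -0.      0.0005]
```

View pics/p.png

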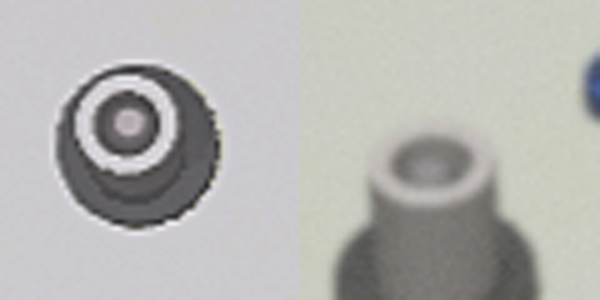

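View pics/q.png

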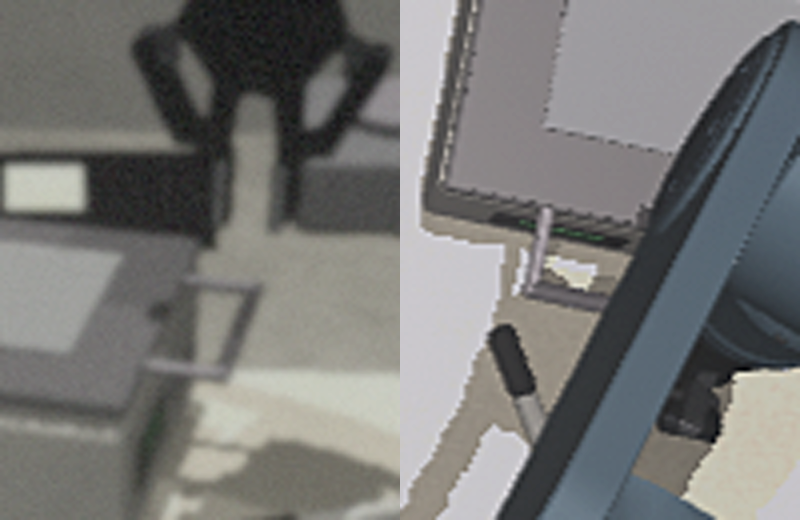

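The left crop shows the sleeve seated with the pin tip just below its rim, concentric. In the right crops the fingers straddle the bar line (finger gap at crop x≈253, bar at ≈225–260). Descending.

```bash
python3 -m handwheel '[[0,0,0,0,0,0.05,0.26],[0,0,0,0,0,0.06,0.26],[0,0,0,0,0,0.05,0.26],[0,0,0,0,0,0.02,0.26],[0,0,0,0,0,0.0,0.26],[0,0,0,0,0,0,0.26],[0,0,0,0,0,0,0.26],[0,0,0,0,0,0,0.26]]'
python3 - <<'E'
from h import *
import cv2
s=ctrl.camera("side")
cv2.imwrite("pics/r.png",cv2.convertScaleAbs(cv2.resize(s[110:230,310:410],None,fx=5,fy=5,interpolation=cv2.INTER_CUBIC),alpha=1.4))
E
```

```text
time_s: 11.5
eef_pos: [0.4779, -0.1522, 0.1267]
eef_rot: [0.001, 0.776, 0.631, 0.0]
wrist_force: [0.5, -0.2, -0.1]
opening: 0.26
grasp_force: 0.0
```

View pics/r.png

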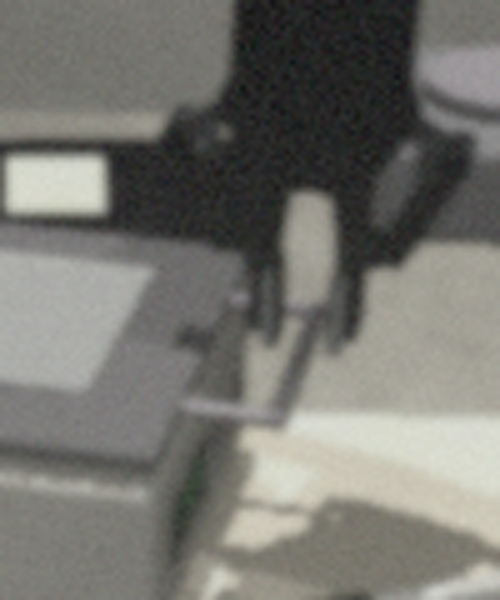

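The bar (about crop (300,350)) lies between the fingertips (x≈268 and 345), clear of the lid edge. Go down 20 mm and close.

```bash
python3 -m handwheel '[[0,0,0,0,0,0.02,0.26],[0,0,0,0,0,0.02,0.26],[0,0,0,0,0,0.02,0.26],[0,0,0,0,0,0.008,0.26],[0,0,0,0,0,0,0.26],[0,0,0,0,0,0,0],[0,0,0,0,0,0,0],[0,0,0,0,0,0,0]]'
python3 -m handwheel '[[0,0,0,0,0,0,0],[0,0,0,0,0,0,0],[0,0,0,0,0,0,0],[0,0,0,0,0,0,0],[0,0,0,0,0,0,0],[0,0,0,0,0,0,0],[0,0,0,0,0,0,0],[0,0,0,0,0,0,0]]'
python3 - <<'E'
from h import *
go(.4777,-.152,.108,yaw=-.206)
# arc steps in tool frame: y=(horizontal to hinge), z down
for a in range(0,61,10):
    b=np.radians(a);print(a,"cum y %.4f z %.4f"%(.21*(1-np.cos(b))/.3,-.21*np.sin(b)/.3))
E
```

```text
time_s: 12.35
eef_pos: [0.4793, -0.1523, 0.1063]
eef_rot: [0.002, 0.776, 0.631, 0.001]
wrist_force: [7.0, -0.5, -3.0]
opening: 0.09
grasp_force: 58.4
time_s: 13.15
eef_pos: [0.4793, -0.1523, 0.1063]
eef_rot: [0.002, 0.776, 0.631, 0.001]
wrist_force: [5.5, 0.4, -2.0]
opening: 0.089
grasp_force: 58.4
t13.15 pos [ 0.4793 -0.1523  0.1063] jaw dir [ 0.979 -0.204  0.004] z [ 0.0043 -0.0012 -1.    ] F [ 5.5  0.4 -2. ] open 0.089 grip 58.4
shift frac [-0.0001 -0.0055 -0.0057] mm [-0.  -1.6 -1.7]
turn frac [0.0014 0.0001 0.0003]
0 cum y 0.0000 z -0.0000
10 cum y 0.0106 z -0.1216
20 cum y 0.0422 z -0.2394
30 cum y 0.0938 z -0.3500
40 cum y 0.1638 z -0.4500
50 cum y 0.2500 z -0.5362
60 cum y 0.3500 z -0.6062
```

```bash
python3 -m handwheel '[[0,0,0,0,0.006,-0.03,0],[0,0,0,0,0.001,-0.031,0],[0,0,0,0,0.004,-0.03,0],[0,0,0,0,0.004,-0.03,0],[0,0,0,0,0.0065,-0.03,0],[0,0,0,0,0.0065,-0.03,0],[0,0,0,0,0.009,-0.029,0],[0,0,0,0,0.009,-0.029,0]]'
python3 -c "
from h import *
go(.685-.21*.979*np.cos(.349),-.1523-.21*.204*(1-np.cos(.349)),.1063+.21*np.sin(.349),yaw=-.206)"
```

```text
time_s: 13.95
eef_pos: [0.4923, -0.1549, 0.1781]
eef_rot: [0.001, 0.776, 0.631, 0.001]
wrist_force: [11.9, -1.4, -7.4]
opening: 0.089
grasp_force: 58.2
t13.95 pos [ 0.4923 -0.1549  0.1781] jaw dir [ 0.979 -0.204  0.003] z [ 3.3e-03 -7.0e-04 -1.0e+00] F [11.9 -1.4 -7.4] open 0.089 grip 58.2
shift frac [-0.0002 -0.0016  0.0001] mm [-0.1 -0.5  0. ]
turn frac [0.0011 0.     0.0003]
```

```bash
python3 -m handwheel '[[0,0,0,0,0.015,-0.028,0],[0,0,0,0,0.013,-0.028,0],[0,0,0,0,0.014,-0.027,0],[0,0,0,0,0.014,-0.027,0],[0,0,0,0,0.0165,-0.026,0],[0,0,0,0,0.0165,-0.026,0],[0,0,0,0,0.0185,-0.0245,0],[0,0,0,0,0.0185,-0.0245,0]]'
python3 -c "
from h import *
a=np.radians(60)
go(.685-.21*.979*np.cos(a),-.1523-.21*.204*(1-np.cos(a)),.1063+.21*np.sin(a),yaw=-.206)"
```

```text
time_s: 14.75
eef_pos: [0.5276, -0.162, 0.2411]
eef_rot: [-0.001, 0.776, 0.631, -0.0]
wrist_force: [-3.9, 2.3, -2.9]
opening: 0.088
grasp_force: 58.4
t14.75 pos [ 0.5276 -0.162   0.2411] jaw dir [ 0.979 -0.203 -0.002] z [-0.002  0.001 -1.   ] F [-3.9  2.3 -2.9] open 0.088 grip 58.4
shift frac [-0.001   0.1857 -0.1573] mm [ -0.3  55.7 -47.2]
turn frac [-0.0007 -0.0002  0.0004]
```

```bash
python3 -m handwheel '[[0,0,0,0,0.0205,-0.0225,0],[0,0,0,0,0.0205,-0.0225,0],[0,0,0,0,0.0225,-0.0205,0],[0,0,0,0,0.0225,-0.0205,0],[0,0,0,0,0.0245,-0.0185,0],[0,0,0,0,0.0245,-0.0185,0],[0,0,0,0,0.0255,-0.0165,0],[0,0,0,0,0.0255,-0.0165,0]]'
python3 -m handwheel '[[0,0,0,0,0,0,0],[0,0,0,0,0,0,0],[0,0,0,0,0,0,0],[0,0,0,0,0,0,0],[0,0,0,0,0,0,0],[0,0,0,0,0,0,0],[0,0,0,0,0,0,0],[0,0,0,0,0,0,0]]'
python3 - <<'E'
from h import *
import cv2
a=np.radians(60)
go(.685-.21*.979*np.cos(a),-.1523-.21*.204*(1-np.cos(a)),.1063+.21*np.sin(a),yaw=-.206)
p=np.array(ctrl.get_obs()["eef_pos"]);print("angle",np.degrees(np.arctan2(p[2]+.0017-.108,(.685-p[0])/.979)))
cv2.imwrite("pics/z.png",np.hstack([cv2.resize(ctrl.camera(n),(400,300)) for n in("side","top")]))
E
```

```text
time_s: 15.55
eef_pos: [0.5826, -0.1731, 0.2896]
eef_rot: [-0.0, 0.776, 0.631, -0.0]
wrist_force: [-5.4, 4.3, 6.2]
opening: 0.086
grasp_force: 58.6
time_s: 16.35
eef_pos: [0.5829, -0.1732, 0.2898]
eef_rot: [0.0, 0.776, 0.631, 0.001]
wrist_force: [-6.4, 4.9, 8.0]
opening: 0.088
grasp_force: 60.0
t16.35 pos [ 0.5829 -0.1732  0.2898] jaw dir [ 0.979 -0.203  0.001] z [ 1.1e-03  2.0e-04 -1.0e+00] F [-6.4  4.9  8. ] open 0.088 grip 60.0
shift frac [-0.0023 -0.0019  0.0055] mm [-0.7 -0.6  1.6]
turn frac [ 0.0003 -0.0001  0.0005]
angle 60.38844803140539
```

View pics/z.png

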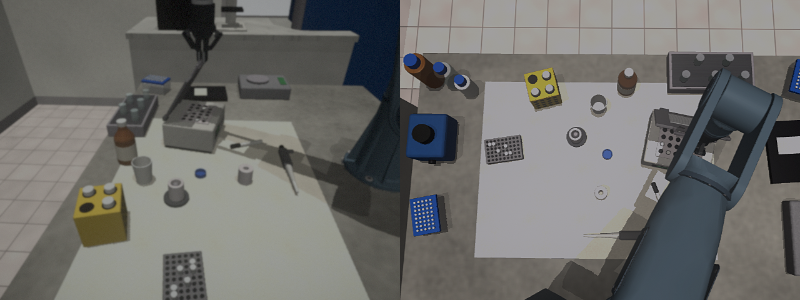

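The lid stands open with the gripper on the bar (about (200,45) in the side half). The sleeve is on the gauge (177,190) and the other items have not moved. The computed lid angle is about 60°, and the handle radius works out at 0.211 m against 0.210 m.

```bash
python3 -c "
from bench import ctrl
print(ctrl.hand_in())"
```

```text
the job is handed in; nothing more can be done
None
```

I handed the job in at about 16.5 s: the wide-bore sleeve is seated on the gauge, the tight one is untouched on the bench, and the gripper is still holding the lid open at about 60°, worked out from the arm's position.

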